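# Unlock the reading-lens boom and hold it at the index clip

## Robot

A 6-joint arm with a two-finger parallel gripper is mounted at the origin on a cart in front of the work surface, level with it; the furniture and walls round the work are solid. World frame = base frame: x ahead of the robot, y to its left, z up, the work surface at z = 0. Lengths are in m, angles in rad, forces in N, time in s.
With the tool pointing down it reaches from about 0.4 to 0.925 m from the base axis. Payload 3.4 kg.
Tool frame: the origin (TCP) lies where the fingers leave the gripper's body, on its centre line; the fingertips stand 73 mm ahead of it and the grasp point (between the pads) lies 54 mm ahead of it; z points along the fingers, x is the direction in which the jaws open and shut, and the axes are right-handed (so a half turn about z gives the same grasp; the last joint's range is limited). The gripper opens to 85 mm and grips with 20 to 120 N. Pads are 22 mm wide; open, the fingers measure 114 mm over their backs; the gripper's body (76 mm by 85 mm) begins 54 mm behind the grasp point. The pads swing forward as they close: fully open they stand 13 mm farther back than shut.
Start: joints at [-1.411, 0.307, 1.506, -0, 1.328, -0.073], TCP at [0.133, -0.559, 0.304] pointing down, gripper open.
Joint ranges: [-3.12, 3.12], [-1.05, 2.28], [0.14, 2.33], [-1.42, 4.57], [0.1, 2.73], [-2.68, 2.68]. Speed limits (rad/s): [2.57, 2.57, 3.14, 3.14, 3.14, 3.14].

## Interface

Orientations are given as a unit quaternion [w, x, y, z].
In Python, from rig import manip gives the robot as it stands. The module is installed in compiled form; this text tells all that it offers.
- The arm moves only by the tool apply_moves, never from a script. Its argument "increments" is a list of rows, each a list of 2 entries, a list of its own where there are three numbers: the shift along the tool's x, y, z in m, then the turn about the tool's z in rad. In form: [[[x, y, z], twist], ...]. A call has exactly 10 rows; each row shifts and turns the pose as measured when the row begins, along the tool's axes as they then stand; what a row does not reach is not made up. A row lasts 1/12 s, in which the tool goes at most 41.7 mm and 7.16 degrees, less where a joint would pass 70% of its speed; a pose out of reach is approached as far as the arm can. A call is refused whole if a number of a shift passes 0.0417 or a number of a turn 0.125, either way. A call with a gripper value outside its range is refused whole. "fingers" is the opening, from 0 (shut) to 1 (fully open), set as the call begins (left out, the last holds). The fingers move at their own pace and stop on an object; "squeeze" is the grip in N (left out, the last holds). Time passes only in rows, so rows that do not move let the fingers close, or fill a call up. It gives the time, the measured TCP pose, the force and the opening at its end, in the units of the state.
- manip.get_state(): the state, without advancing time (a new reading comes with each control period).
- manip.get_image(name): name is "scene" or "top" or "wrist"; returns the picture (420x560x3 uint8, red, green, blue); there is no depth.
- manip.get_calibration(name): a dict with "K" (3x3 intrinsics, pixels), "R" (3x3) and "t" (3): a world point X has camera coordinates R X + t. Camera axes: x right, y down, z forward; pixel columns grow to the right and rows downward; lengths in m; the calibration is good to about 2 mm. The wrist camera is an equidistant fisheye: a pixel r from the principal point sees the ray r / f radians off the axis. A picture is of the moment at which its call begins: read the wrist's pose just before it. get_calibration takes no time and is no camera call; for the wrist camera it gives the pose at the moment of the call.
- manip.sign_off(): hands the job in, once; it reports no verdict.
The state is a dict: "clock": time; "q": joint angles; "qd": joint speeds; "joint_torque": joint torques, N m; "ee_pos": TCP position; "orientation": TCP orientation; "ft_force": force on the tool from outside, world axes, zero at the start; "ft_torque": the same for the moment, N m; "gripper_width": finger opening in m.
Only numpy, scipy, OpenCV 4.12 (cv2) and the standard library are available. Lean on these libraries where they do the work, as an engineer would, in place of code of your own. Each camera call takes 0.05 s, during which the arm holds its last target. There are 200 camera calls.

## Task

Pull the flap of the lens reader down to its stop, press the lock button behind it fully down, and push the flap back up until it is shut. Then grip the upright handle of the lens boom, draw the boom out against its spring until its pointer stands level with the ridge of the clip on the scale, and finish still holding it there: do not let go. Leave the other things on the bench where they are.

Things in the scene. Friction and masses are not known exactly. Their poses are not given: they have to be found in the camera images.
- reader: fixed white lens reader, housing 115 (x) x 146 (y) mm. Origin under the housing on the bench; -x is the front with the flap, z up; the boom comes out of the left side along +y. A level scale beam with ticks every 10 mm runs in front of the boom, y 72 to 222 mm, top 90 mm high, leg at y 214. The boom's square outer tube lies on top: x 8 to 36, y -71 to 77, top 98 mm high.
- flap (a joint): angle of the grey flap, rad: 0 shut (leaning back 45 degrees from upright, towards the reader's +x), growing as its top swings forward (-x) and down; stop at 1.48 (40 degrees past upright). May start up to 0.2 ajar. Friction hinge (0.1 N m): it stays where it is left. Panel 146 mm wide, 95 mm from hinge to free edge, 5 mm thick.
- flap_hinge (a point): middle of the flap's hinge line, which runs along the reader's y, 30 mm above the bench at reader x = -72 mm.
- flap_knob (a point): centre of the flap's black knob: a lying cylinder, diameter 16 mm, 24 mm long along the reader's y, 88 mm from the hinge line along the panel and 30 mm out from the panel's mid-plane on its outer side. 113 mm above the bench when shut, 78 mm at the stop. Pinch its two end faces (along the reader's y) from above; it turns between the fingers as the flap swings.
- lock (a joint): how far the lock button is pressed, m: 0 up, 0.008 fully down. It moves straight down, needs about 3 N, and stays down once pressed. Until it is about 6 mm down a pin blocks the boom.
- lock_top (a point): centre of the top of the round lock button, 28 mm in diameter, on the floor of the bay behind the flap, at reader x = -36 mm, y = 0; top 53 mm above the bench when up. The outer tube's front is 44 mm behind its centre. Press from above.
- boom (a joint): how far the telescoping boom is drawn out along the reader's +y, m: 0 home, 0.125 at most. A spring pulls it home with 3 N at 0 and 5.5 N at full reach; when let go it runs home.
- boom_grip (a point): on the axis of the boom's upright black handle, a cylinder 18 mm in diameter, 16 mm below its top; 134 mm above the bench (handle top 149 mm; the handle is free from 98 mm up). At reader x = 22 mm, y = 105 mm when the boom is home; it moves with the boom. Grasp from above.
- boom_pointer (a point): tip of the thin pointer blade on the boom, level with the handle along the reader's y, just above the scale beam.
- index_clip: small dark steel clip fixed astride the scale beam, 16 mm wide, somewhere between y 145 and 215 mm of the reader (its place changes from start to start); axes parallel to the reader's, origin in the middle of the beam's section.
- clip_ridge (a point): top of the upright 3 mm thick ridge in the middle of the clip, 100 mm above the bench; it has the same reader y as the clip's origin and marks where the pointer must stand.
- cup: bystander: specimen cup with yellow lid, 58 mm across, 59 mm high, standing in front of the scale beam; origin under its centre.
- vial: bystander: small round vial, 25 mm across, 49 mm high, standing to the right of the reader; origin under its centre.
- meter_case: bystander: black pouch 46x76x25 mm lying at the front left; origin under its centre.
- pipette: bystander: pipette lying at the right, 267 mm long, 36 mm high; origin under its centre.
- notebook: bystander: dark red notebook 210x151x12 mm lying at the left; origin under its centre.
- red_cup: bystander: specimen cup with red lid, 58 mm across, 59 mm high, at the front right; origin under its centre.

How it is judged:
On the way, in this order (a step that is already met when the one before it is completed fails the run):
1. the flap is pulled down (value of joint flap above 1.2 rad), for 0.1 s.
2. the lock button is pressed down (value of joint lock above 0.0065 m), for 0.1 s.
3. the flap is shut again, before the boom is drawn out (value of joint flap below 0.08 rad and value of joint boom below 0.02 m), for 0.1 s.
4. the boom is held with its pointer at the clip (y of boom_pointer in the frame of index_clip between -0.005 and 0.005 m and contact force between the fingers and boom above 1 N), for 0.3 s.
At the end, for the whole second after the job is handed in: The fingers hold the boom (more than 1 N of contact), at rest, with its pointer within 5 mm of the clip's ridge along the scale; the lock button is down (at least 6.5 mm) and the flap is shut (within 0.08 rad) (all of step 4 and value of joint flap below 0.08 rad and value of joint lock above 0.0065 m and value of joint boom above 0.03 m and velocity of joint boom between -0.01 and 0.01 m/s); the arm keeps its last pose, push and grip.
It fails at once if a bystander is displaced by more than 30 mm (distance of any of cup, vial, meter_case, pipette, notebook, red_cup from where it was at the start of the episode above 0.03 m).
It also fails if it takes over 58 s, if anything falls off the work surface, if the arm or the gripper's body presses on something with over 40 N, if the wrist force passes 120 N, or if a joint passes its speed limit or range.

## Working session

There is one attempt and no reset: what is moved stays moved. The work goes in short steps, Python scripts to look and compute and a tool call to move; the robot and the scene stay as the last step left them, time stands still between calls to the robot, and variables do not carry over. Pictures are saved under pics/ and viewed, about 8 in all and at most 12, crops included, and the job is handed in when it is done.

Besides the shell and the picture viewer there is one more tool, called as name(argument=value, ...), one argument or row to a line, values as JSON. apply_moves: Moves the arm, as the interface text tells. Its arguments: {"type":"object","properties":{"increments":{"type":"array"},"fingers":{"type":"number"},"squeeze":{"type":"number"}},"required":["increments"]}

```bash
mkdir -p pics; python3 - <<'E'
from rig import manip
import cv2,numpy as np
print(manip.get_state())
for n in("scene","top"):
    c=manip.get_calibration(n);print(n,np.round(c["K"],1).tolist(),np.round(c["R"],4).tolist(),np.round(c["t"],4).tolist())
    cv2.imwrite(f"pics/{n}0.png",manip.get_image(n)[:,:,::-1])
E
```

```text
{'clock': 0.0, 'q': array([-1.41049742e+00,  3.07581410e-01,  1.50766369e+00, -1.28461759e-05,
        1.32840239e+00, -7.34840150e-02]), 'qd': array([ 0.00078599, -0.00142383, -0.00020166, -0.000745  ,  0.00263914,
        0.0003799 ]), 'joint_torque': array([-8.20077385e-04, -4.57552493e+01, -2.51913965e+01, -4.27258428e-04,
        1.32104190e-02, -3.71028477e-06]), 'ee_pos': array([ 0.13309828, -0.55882334,  0.30297973]), 'orientation': array([-6.89691159e-04,  7.84748654e-01, -6.19813274e-01, -7.61549543e-04]), 'ft_force': array([-0.06424848,  0.17918872,  0.0222309 ]), 'ft_torque': array([ 0.01012277, -0.03027022,  0.01204466]), 'gripper_width': 0.08530236038669486}
scene [[385.3, 0.0, 277.6], [0.0, 385.3, 210.9], [0.0, 0.0, 1.0]] [[-0.7204, -0.6934, 0.0167], [-0.4535, 0.4526, -0.7677], [0.5248, -0.5607, -0.6405]] [0.3467, 0.3464, 0.8653]
top [[409.0, 0.0, 279.3], [0.0, 409.0, 205.5], [0.0, 0.0, 1.0]] [[-0.0113, -0.9998, 0.0166], [-0.9972, 0.01, -0.0742], [0.074, -0.0173, -0.9971]] [-0.0474, 0.5153, 1.2012]
```

View pics/scene0.png

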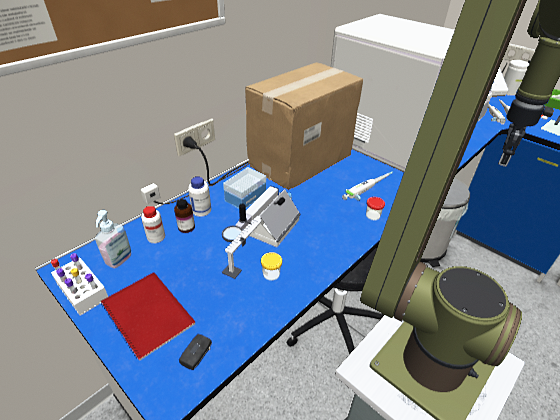

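View pics/top0.png

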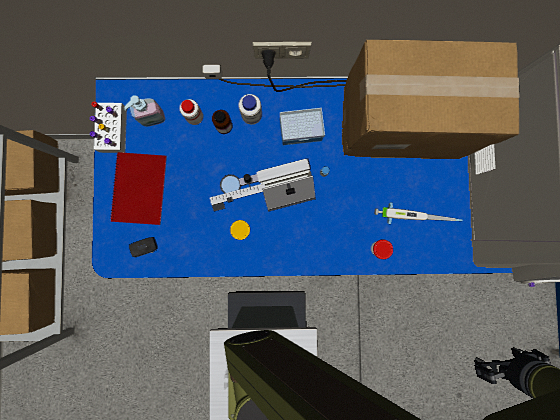

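The scene view shows the reader mid-bench at about (265,215). In the top view the housing and flap are at about (290,190), the knob at (291,190), the handle at (248,178), the beam at x 210–262 and the yellow cup at (240,230). I'll enlarge the top view.

```bash
python3 - <<'E'
import cv2,numpy as np
a=cv2.imread("pics/top0.png")[150:220,203:323];b=cv2.imread("pics/scene0.png")[180:285,215:315]
a=cv2.resize(a,None,fx=6.5,fy=6.5,interpolation=cv2.INTER_CUBIC)
cv2.imwrite("pics/c0.png",a)
E
```

```text
(no output)
```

View pics/c0.png

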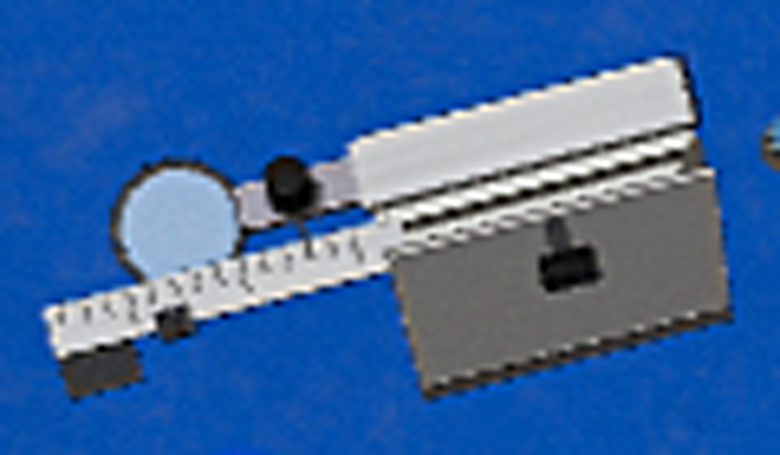

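```bash
cat > h.py <<'E'
from rig import manip
import cv2,numpy as np
from scipy.optimize import least_squares
from scipy.spatial.transform import Rotation as Ro
def proj(c,X):
    p=X@c["R"].T+c["t"]; return (p@c["K"].T)[:,:2]/p[:,2:]
def ray(c,u,z):
    d=c["R"].T@np.linalg.solve(c["K"],[*u,1]); o=-c["R"].T@c["t"]; return o+d*(z-o[2])/d[2]
def knob(a):
    t=np.pi/4-a; return np.array([-.072+.088*np.sin(t)-.03*np.cos(t),0,.03+.088*np.cos(t)+.03*np.sin(t)])
def toworld(P,X):
    c,s=np.cos(P[2]),np.sin(P[2]);X=np.atleast_2d(X)
    return np.c_[P[0]+c*X[:,0]-s*X[:,1],P[1]+s*X[:,0]+c*X[:,1],X[:,2]]
E
python3 - <<'E'
from h import *
c=manip.get_calibration("top")
pts=[((36,-71,98),(688,58)),((36,77,98),(350,143)),((8,77,98),(372,212)),((22,105,149),(290,178)),((-73,73,30),(428,392)),((-73,-73,30),(733,318))]
L=np.array([p[0] for p in pts])/1000;U=np.array([p[1] for p in pts])/6.5+[203,150]-.5
k=np.array([570,270])/6.5+[203,150]-.5
f=lambda P:np.r_[(proj(c,toworld(P,L))-U).ravel(),(proj(c,toworld(P,knob(P[3])))-k).ravel()]
r=least_squares(f,[.55,0,.2,.05],loss="soft_l1");P=r.x
print(P,np.round(f(P).reshape(-1,2),1).tolist())
w=ray(c,np.array([175,318])/6.5+[203,150]-.5,.095)
d=w[:2]-P[:2];C,S=np.cos(P[2]),np.sin(P[2]);print("clip reader",C*d[0]+S*d[1],-S*d[0]+C*d[1])
print("knob",toworld(P,knob(P[3])),"stop",toworld(P,knob(1.48)),"lock",toworld(P,[-.036,0,.053]),"handle",toworld(P,[.022,.105,.134]))
sc=manip.get_calibration("scene");print(proj(sc,toworld(P,[[.022,.105,.149],[-.031,0,.113]])))
for n,u,z in(("cup",(240,230),.059),("vial",(325,171),.049),("red",(383,249),.059),("case",(143,246),.025)):print(n,ray(c,u,z))
np.save("P.npy",P)
E
```

```text
[ 0.58780158 -0.07276011  0.24309879  0.12550945] [[-0.7, 0.5], [0.4, 0.3], [-0.5, -0.7], [0.1, -0.4], [-0.3, 0.7], [0.5, -0.2], [0.4, -0.1]]
clip reader -0.017169732104635925 0.169563812378378
knob [[ 0.54727405 -0.08281109  0.11791619]] stop [[ 0.44087627 -0.10919812  0.07840877]] lock [[ 0.55286009 -0.08142573  0.053     ]] handle [[0.58388    0.03444819 0.134     ]]
[[242.85639171 204.57679204]
 [278.43519746 200.75957068]]
cup [0.44235586 0.06135129 0.059     ]
vial [ 0.61270721 -0.1877748   0.049     ]
red [ 0.38325457 -0.34923441  0.059     ]
case [0.39914967 0.34833556 0.025     ]
```

apply_moves(
  increments=[
    [[-0.018,-0.025,0],0],
    [[-0.018,-0.025,0],0],
    [[-0.018,-0.025,0],0],
    [[-0.018,-0.025,0],0],
    [[-0.018,-0.025,0],0],
    [[-0.018,-0.025,0],0],
    [[-0.018,-0.025,0],0],
    [[-0.018,-0.025,0],0],
    [[-0.018,-0.025,0],0],
    [[-0.018,-0.025,0],0],
  ],
  fingers=1,
  squeeze=40,
)

```text
clock: 0.93
ee_pos: [0.3375, -0.3206, 0.298]
orientation: [-0.001, 0.781, -0.625, -0.004]
ft_force: [0.4, -1.4, 0.0]
gripper_width: 0.0852
```

apply_moves(
  increments=[
    [[-0.018,-0.025,0],0],
    [[-0.018,-0.025,0],0],
    [[-0.018,-0.025,0],0],
    [[-0.018,-0.025,0],0],
    [[-0.018,-0.025,0],0],
    [[-0.018,-0.025,0],0],
    [[-0.018,-0.025,0],0],
    [[-0.018,-0.025,0],0],
    [[-0.018,-0.025,0],0],
    [[0,0,0],0],
  ],
)

```text
clock: 1.77
ee_pos: [0.5296, -0.0954, 0.2951]
orientation: [-0.002, 0.782, -0.623, -0.007]
ft_force: [1.1, -0.6, 0.7]
gripper_width: 0.0852
```

```bash
cat >> h.py <<'E'
def fish(c,X):
    p=np.atleast_2d(X)@c["R"].T+c["t"];r=np.hypot(p[:,0],p[:,1]);th=np.arctan2(r,p[:,2])
    return c["K"][[0,1],[2,2]]+c["K"][0,0]*(th/r)[:,None]*p[:,:2]
def fray(c,u,z):
    d=(np.array(u)-c["K"][[0,1],[2,2]])/c["K"][0,0];r=np.hypot(*d)+1e-9
    v=c["R"].T@np.r_[d/r*np.sin(r),np.cos(r)];o=-c["R"].T@c["t"];return o+v*(z-o[2])/v[2]
def toreader(P,w):
    d=np.array(w)[:2]-P[:2];C,S=np.cos(P[2]),np.sin(P[2]);return np.array([C*d[0]+S*d[1],-S*d[0]+C*d[1]])
def to_tool(w,ahead):  # tool shift that brings the point 'ahead' m along z to w
    s=manip.get_state();q=s["orientation"];R=Ro.from_quat([*q[1:],q[0]]).as_matrix()
    x=R[:,0];print("tcp",s["ee_pos"],"tilt",R[:2,2],"xang",np.arctan2(x[1],x[0]),"F",s["ft_force"],"w",s["gripper_width"])
    return R.T@(np.array(w).ravel()-s["ee_pos"])-[0,0,ahead]
def snap(n,name):
    c=manip.get_calibration(n);i=manip.get_image(n)[:,:,::-1].copy();cv2.imwrite(f"pics/{name}.png",i);return c,i
E
python3 - <<'E'
from h import *
P=np.load("P.npy")
c,i=snap("wrist","w1")
for k,X in dict(knob=knob(P[3]),handle=np.array([.022,.105,.149]),clip=np.array([-.017,.1696,.1]),tubecorner=np.array([.008,-.071,.098])).items():
    print(k,fish(c,toworld(P,X)))
print(to_tool(toworld(P,knob(P[3])),.054))
E
```

```text
knob [[269.6788528  185.12650652]]
handle [[119.15592039 113.69335387]]
clip [[ 88.5317945  160.26847168]]
tubecorner [[355.62803125 120.40503174]]
tcp [ 0.52781396 -0.09679992  0.29481789] tilt [-0.01133043  0.00961612] xang -1.3449070412690942 F [-0.30475327  0.37058292 -0.62353514] w 0.08555884307121253
[-0.00716736 -0.02367128  0.12279619]
```

View pics/w1.png

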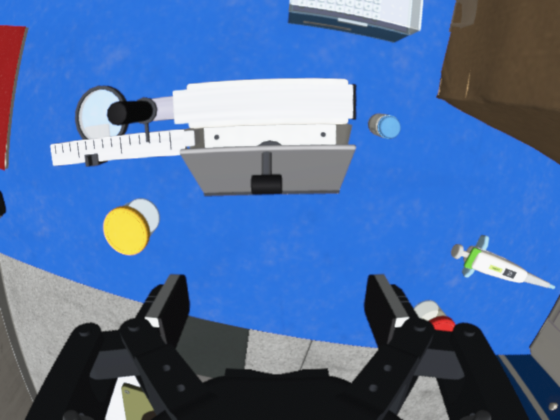

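```bash
python3 - <<'E'
from h import *
P0=np.load("P.npy");ct=manip.get_calibration("top");cw=manip.get_calibration("wrist")
pts=[((36,-71,98),(688,58)),((36,77,98),(350,143)),((8,77,98),(372,212)),((22,105,149),(290,178)),((-73,73,30),(428,392)),((-73,-73,30),(733,318))]
L=np.array([p[0] for p in pts])/1000;U=np.array([p[1] for p in pts])/6.5+[203,150]-.5
k=np.array([570,270])/6.5+[203,150]-.5
pw=[((36,-71,98),(351,80)),((36,77,98),(175,93)),((22,105,149),(117,113)),((-73,73,30),(205,194)),((-73,-73,30),(338,192))]
Lw=np.array([p[0] for p in pw])/1000;Uw=np.array([p[1] for p in pw])
def f(P):
    K=toworld(P,knob(P[3]));t=np.pi/4-P[3]
    top=np.array([[-.072+.095*np.sin(t),s*.073,.03+.095*np.cos(t)] for s in(1,-1)])
    return np.r_[(proj(ct,toworld(P,L))-U),(proj(ct,K)-k),fish(cw,toworld(P,Lw))-Uw,fish(cw,K)-[266.5,184],fish(cw,toworld(P,top))-[[181,149],[354,147]]].ravel()
P=least_squares(f,P0,loss="soft_l1").x
print(P0,P);print(np.round(f(P).reshape(-1,2),1).tolist())
w=fray(cw,(92,158),.098);print("clip",toreader(P,w),"pointer",toreader(P,fray(cw,(148,133),.093)))
np.save("P.npy",P)
print("knob",toworld(P,knob(P[3])),to_tool(toworld(P,knob(P[3])),.054),"need xang",P[2]-np.pi/2)
E
```

```text
[ 0.58780158 -0.07276011  0.24309879  0.12550945] [ 0.58583736 -0.07229696  0.2437415   0.12165123]
[[-0.9, 1.1], [0.2, 1.1], [-0.7, 0.0], [-0.1, 0.3], [-0.4, 1.4], [0.4, 0.4], [0.2, 0.5], [2.7, 5.7], [-1.5, -2.3], [-0.6, 0.1], [-0.7, -0.5], [1.1, -0.3], [0.6, -0.1], [-2.0, 0.5], [3.0, -0.9]]
clip [-0.01614663  0.16419288] pointer [0.00143399 0.10493221]
tcp [ 0.52781396 -0.09679992  0.29481789] tilt [-0.01133043  0.00961612] xang -1.3449070412690942 F [-0.30475327  0.37058292 -0.62353514] w 0.08555884307121253
knob [[ 0.54564526 -0.08229217  0.11779884]] [-0.00803643 -0.02220128  0.12293697] need xang -1.327054827408138
```

apply_moves(
  increments=[
    [[-0.002,-0.005,0.01],-0.018],
    [[-0.002,-0.005,0.01],0],
    [[-0.002,-0.005,0.01],0],
    [[-0.002,-0.005,0.01],0],
    [[0,-0.002,0.01],0],
    [[0,0,0.01],0],
    [[0,0,0.01],0],
    [[0,0,0.01],0],
    [[0,0,0.01],0],
    [[0,0,0],0],
  ],
)

```text
clock: 2.65
ee_pos: [0.542, -0.0861, 0.191]
orientation: [0.003, 0.786, -0.618, -0.012]
ft_force: [-0.3, 0.2, -0.3]
gripper_width: 0.0857
```

```bash
python3 - <<'E'
from h import *
P=np.load("P.npy");print(to_tool(toworld(P,knob(P[3])),.054))
c,i=snap("wrist","w2");print(fish(c,toworld(P,knob(P[3]))))
E
```

```text
tcp [ 0.54199191 -0.08610693  0.19103574] tilt [-0.02226971  0.00969848] xang -1.331651055398879 F [-0.3373313   0.24212232 -0.25336705] w 0.08569011720779926
[-0.00176391 -0.00586911  0.01917092]
[[274.18840689 265.84540427]]
```

View pics/w2.png

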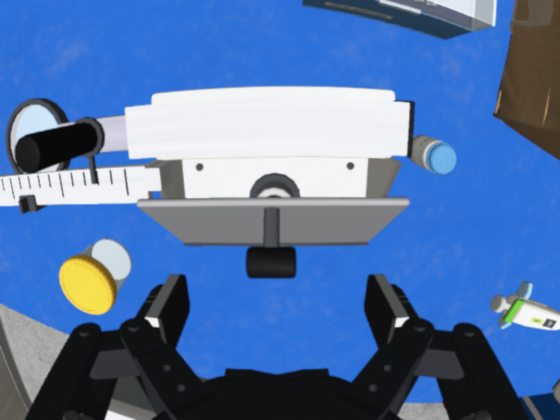

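The knob shows at (271,263), against a prediction of (274,266). That agrees within about 2 mm, so I'll descend and pinch.

apply_moves(
  increments=[
    [[-0.001,-0.003,0.006],0],
    [[-0.001,-0.003,0.006],0],
    [[-0.001,-0.001,0.006],0],
    [[0,0,0.003],0],
    [[0,0,0],0],
    [[0,0,0],0],
    [[0,0,0],0],
    [[0,0,0],0],
    [[0,0,0],0],
    [[0,0,0],0],
  ],
)

```text
clock: 3.53
ee_pos: [0.5499, -0.0819, 0.17]
orientation: [0.002, 0.786, -0.618, -0.01]
ft_force: [-0.4, 1.4, 0.7]
gripper_width: 0.0848
```

apply_moves(
  increments=[
    [[0,0,0],0],
    [[0,0,0],0],
    [[0,0,0],0],
    [[0,0,0],0],
    [[0,0,0],0],
    [[0,0,0],0],
    [[0,0,0],0],
    [[0,0,0],0],
    [[0,0,0],0],
    [[0,0,0],0],
  ],
  fingers=0,
  squeeze=40,
)

```text
clock: 4.37
ee_pos: [0.5501, -0.081, 0.1711]
orientation: [0.001, 0.786, -0.618, -0.009]
ft_force: [-0.1, 0.6, 0.6]
gripper_width: 0.0232
```

```bash
python3 - <<'E'
from h import *
P=np.load("P.npy");print(to_tool(toworld(P,knob(P[3])),.054))
print("in tool axes path:")
s=manip.get_state();q=s["orientation"];R=Ro.from_quat([*q[1:],q[0]]).as_matrix()
A=np.linspace(P[3],1.46,21);W=np.vstack([toworld(P,knob(a)) for a in A])
print(np.round(np.diff(W,axis=0)@R,4).tolist())
E
```

```text
tcp [ 0.55007093 -0.08099316  0.17107188] tilt [-0.01636285  0.00965384] xang -1.332535253101946 F [-0.05518607  0.60284819  0.60962256] w 0.02320130123738635
[ 0.00092334  0.00388122 -0.0006767 ]
in tool axes path:
[[0.0, 0.006, -0.0018], [0.0, 0.0061, -0.0014], [0.0, 0.0061, -0.001], [0.0, 0.0062, -0.0005], [0.0, 0.0062, -0.0001], [0.0, 0.0062, 0.0003], [0.0, 0.0062, 0.0007], [0.0, 0.0061, 0.0011], [0.0001, 0.006, 0.0015], [0.0001, 0.0059, 0.0019], [0.0001, 0.0058, 0.0023], [0.0001, 0.0056, 0.0027], [0.0001, 0.0054, 0.0031], [0.0001, 0.0052, 0.0034], [0.0001, 0.005, 0.0038], [0.0001, 0.0047, 0.0041], [0.0001, 0.0044, 0.0044], [0.0001, 0.0041, 0.0047], [0.0001, 0.0038, 0.0049], [0.0001, 0.0034, 0.0052]]
```

apply_moves(
  increments=[
    [[0,0.006,-0.0018],0],
    [[0,0.006,-0.0014],0],
    [[0,0.006,-0.001],0],
    [[0,0.006,-0.0005],0],
    [[0,0.006,-0.0001],0],
    [[0,0.006,0.0003],0],
    [[0,0.006,0.0007],0],
    [[0,0.006,0.0011],0],
    [[0,0.006,0.0015],0],
    [[0,0.006,0.0019],0],
  ],
)

```text
clock: 5.2
ee_pos: [0.4968, -0.0944, 0.1742]
orientation: [-0.008, 0.785, -0.619, -0.0]
ft_force: [4.3, 4.3, -0.2]
gripper_width: 0.0229
```

```bash
python3 - <<'E'
from h import *
P=np.load("P.npy")
for a in(.7,.75,.8,.85):print(a,to_tool(toworld(P,knob(a)),.054))
E
```

```text
tcp [ 0.49683456 -0.09439746  0.17417747] tilt [0.01032125 0.01340743] xang -1.335396409475177 F [ 4.25904963  4.2575651  -0.19708428] w 0.022910772641017152
0.7 [ 0.00062805  0.0033885  -0.00010423]
tcp [ 0.49683456 -0.09439746  0.17417747] tilt [0.01032125 0.01340743] xang -1.335396409475177 F [ 4.25904963  4.2575651  -0.19708428] w 0.022910772641017152
0.75 [0.00067853 0.00788621 0.00106774]
tcp [ 0.49683456 -0.09439746  0.17417747] tilt [0.01032125 0.01340743] xang -1.335396409475177 F [ 4.25904963  4.2575651  -0.19708428] w 0.022910772641017152
0.8 [0.00073081 0.01231971 0.00246304]
tcp [ 0.49683456 -0.09439746  0.17417747] tilt [0.01032125 0.01340743] xang -1.335396409475177 F [ 4.25904963  4.2575651  -0.19708428] w 0.022910772641017152
0.85 [0.00078477 0.01667791 0.00407819]
```

apply_moves(
  increments=[
    [[0,0.006,0.0015],0],
    [[0,0.006,0.0018],0],
    [[0,0.006,0.0022],0],
    [[0,0.006,0.0026],0],
    [[0,0.0057,0.003],0],
    [[0,0.0055,0.0034],0],
    [[0,0.0052,0.0037],0],
    [[0,0.005,0.004],0],
    [[0,0.0046,0.0044],0],
    [[0,0.0043,0.0047],0],
  ],
)

```text
clock: 6.03
ee_pos: [0.4486, -0.1062, 0.1484]
orientation: [-0.019, 0.783, -0.621, 0.012]
ft_force: [1.7, 2.4, 3.8]
gripper_width: 0.023
```

```bash
python3 - <<'E'
from h import *
P=np.load("P.npy")
for a in(1.2,1.3,1.4,1.48):print(a,to_tool(toworld(P,knob(a)),.054))
E
```

```text
tcp [ 0.44863767 -0.10624376  0.14836568] tilt [0.04156864 0.01469397] xang -1.3406817333674623 F [1.74434228 2.44844174 3.84836983] w 0.022969121503771877
1.2 [ 0.00032113 -0.00423836 -0.00386097]
tcp [ 0.44863767 -0.10624376  0.14836568] tilt [0.04156864 0.01469397] xang -1.3406817333674623 F [1.74434228 2.44844174 3.84836983] w 0.022969121503771877
1.3 [0.00044197 0.00256524 0.00246867]
tcp [ 0.44863767 -0.10624376  0.14836568] tilt [0.04156864 0.01469397] xang -1.3406817333674623 F [1.74434228 2.44844174 3.84836983] w 0.022969121503771877
1.4 [0.00055633 0.00870297 0.00944601]
tcp [ 0.44863767 -0.10624376  0.14836568] tilt [0.04156864 0.01469397] xang -1.3406817333674623 F [1.74434228 2.44844174 3.84836983] w 0.022969121503771877
1.48 [0.00064239 0.01309226 0.01544758]
```

apply_moves(
  increments=[
    [[0,0.003,0.0036],0],
    [[0,0.0028,0.0036],0],
    [[0,0.0026,0.0036],0],
    [[0,0.001,0.002],0],
    [[0,0.001,0.002],0],
    [[0,0,0],0],
    [[0,0,0],0],
    [[0,0,0],0],
    [[0,0,0],0],
    [[0,0,0],0],
  ],
)

```text
clock: 6.87
ee_pos: [0.436, -0.1094, 0.1319]
orientation: [-0.018, 0.783, -0.621, 0.011]
ft_force: [0.4, 2.1, 2.8]
gripper_width: 0.0231
```

```bash
python3 - <<'E'
from h import *
P=np.load("P.npy")
print(to_tool(toworld(P,knob(1.45)),.054))
E
```

```text
tcp [ 0.43597886 -0.10941553  0.13192277] tilt [0.0391469  0.01368664] xang -1.3406063730335671 F [0.42689927 2.07215499 2.80465303] w 0.023098604083066663
[ 0.00030871 -0.00238675 -0.00270395]
```

apply_moves(
  increments=[
    [[0,0,0],0],
    [[0,0,0],0],
    [[0,0,0],0],
    [[0,0,0],0],
    [[0,0,-0.02],0],
    [[0,0,-0.03],0],
    [[0,0,-0.03],0],
    [[0,0,-0.02],0],
    [[0,0,0],0],
    [[0,0,0],0],
  ],
  fingers=1,
)

```text
clock: 7.7
ee_pos: [0.4272, -0.1108, 0.2317]
orientation: [-0.013, 0.784, -0.621, 0.004]
ft_force: [-0.0, -0.3, -0.7]
gripper_width: 0.0854
```

```bash
python3 - <<'E'
from h import *
P=np.load("P.npy")
print(to_tool(toworld(P,[-.036,0,.053]),.073))
E
```

```text
tcp [ 0.42716744 -0.11081876  0.23171117] tilt [0.02211176 0.01554609] xang -1.3392552610098079 F [-0.04077754 -0.26440538 -0.69911063] w 0.08541541212920963
[ 0.00115452 -0.1227545   0.10884565]
```

apply_moves(
  increments=[
    [[0,-0.015,0],0],
    [[0,-0.015,0],0],
    [[0,-0.015,0],0],
    [[0,-0.015,0],0],
    [[0,-0.015,0],0],
    [[0,-0.015,0],0],
    [[0,-0.015,0],0],
    [[0,-0.015,0],0],
    [[0,0,0],0],
    [[0,0,0],0],
  ],
  fingers=0,
)

```text
clock: 8.53
ee_pos: [0.546, -0.0792, 0.2199]
orientation: [-0.008, 0.784, -0.621, -0.007]
ft_force: [0.3, -0.2, 0.4]
gripper_width: -0.0004
```

```bash
python3 - <<'E'
from h import *
P=np.load("P.npy")
print(to_tool(toworld(P,[-.036,0,.053]),.073))
c,i=snap("wrist","w3");print(fish(c,toworld(P,[[-.036,0,.053],knob(1.48),[.008,-.071,.098],[.022,.105,.149]])))
E
```

```text
tcp [ 0.54600835 -0.07921987  0.21985289] tilt [-0.00048074  0.02035095] xang -1.338888350916578 F [ 0.28864925 -0.24401529  0.43710513] w -0.0004007951344352065
[ 0.00616513 -0.00365439  0.09378004]
[[285.44597266 210.53478803]
 [285.41798706 347.95123155]
 [399.30588757 165.56381689]
 [ 77.85671286 162.14308691]]
```

View pics/w3.png

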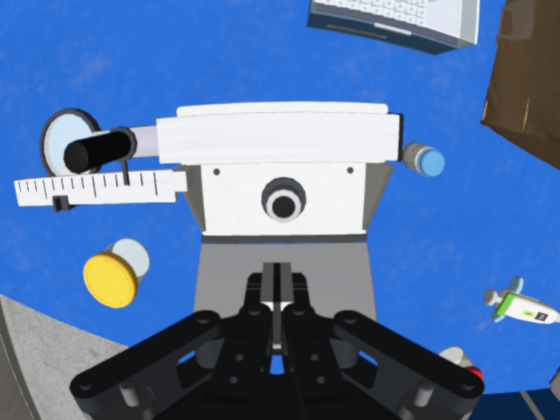

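apply_moves(
  increments=[
    [[0.0015,-0.0015,0.012],0],
    [[0.0015,-0.0015,0.014],0],
    [[0.0015,-0.0015,0.014],0],
    [[0.001,-0.001,0.014],0],
    [[0,0,0.014],0],
    [[0,0,0.01],0],
    [[0,0,0],0],
    [[0,0,0],0],
    [[0,0,0],0],
    [[0,0,0],0],
  ],
)

```text
clock: 9.42
ee_pos: [0.5437, -0.0826, 0.1367]
orientation: [-0.005, 0.784, -0.621, -0.011]
ft_force: [0.2, -0.5, -0.1]
gripper_width: 0.0004
```

```bash
python3 - <<'E'
from h import *
P=np.load("P.npy")
print(to_tool(toworld(P,[-.036,0,.053]),.073))
E
```

```text
tcp [ 0.54373393 -0.08256381  0.1366641 ] tilt [-0.01053594  0.02120561] xang -1.3408285579831982 F [ 0.164429   -0.54555377 -0.11038411] w 0.00043094087668515014
[ 0.00202497 -0.00779233  0.01059861]
```

apply_moves(
  increments=[
    [[0.001,-0.005,0],0],
    [[0.001,-0.004,0],0],
    [[0,0,0.004],0],
    [[0,0,0.004],0],
    [[0,0,0.003],0],
    [[0,0,0.003],0],
    [[0,0,0.003],0],
    [[0,0,0.003],0],
    [[0,0,0.003],0],
    [[0,0,0],0],
  ],
)

```text
clock: 10.25
ee_pos: [0.557, -0.0828, 0.118]
orientation: [-0.007, 0.784, -0.621, -0.006]
ft_force: [-0.2, 0.5, -0.0]
gripper_width: 0.0
```

```bash
python3 - <<'E'
from h import *
P=np.load("P.npy")
print(to_tool(toworld(P,[-.036,0,.053]),.073))
E
```

```text
tcp [ 0.55697175 -0.08276526  0.11804376] tilt [-0.00086863  0.01842294] xang -1.3399613693822365 F [-0.18549487  0.53119687 -0.04662473] w 1.897198943452427e-07
[-0.00194188  0.00572127 -0.00792923]
```

apply_moves(
  increments=[
    [[0,0.002,0.001],0],
    [[0,0,0.002],0],
    [[0,0,0.002],0],
    [[0,0,0.002],0],
    [[0,0,0.002],0],
    [[0,0,0.002],0],
    [[0,0,0],0],
    [[0,0,0],0],
    [[0,0,0],0],
    [[0,0,0.001],0],
  ],
)

```text
clock: 11.08
ee_pos: [0.5551, -0.0831, 0.1175]
orientation: [-0.009, 0.784, -0.621, -0.002]
ft_force: [-3.4, 0.7, 20.9]
gripper_width: -0.0001
```

```bash
python3 - <<'E'
from h import *
P=np.load("P.npy")
print(to_tool(toworld(P,[-.036,0,.053]),.073))
E
```

```text
tcp [ 0.55508343 -0.08309871  0.11746472] tilt [0.0081185  0.01682764] xang -1.339488033377192 F [-3.35528322  0.7009645  20.93425104] w -9.16672007706474e-05
[-0.00207981  0.00434433 -0.00854491]
```

Fully bottomed: the fingertip is at 44.5 mm with 21 N. I'll raise and go back to the knob.

apply_moves(
  increments=[
    [[0,0,-0.02],0],
    [[0,0,-0.025],0],
    [[0,0,-0.025],0],
    [[0,0,-0.025],0],
    [[0,0.01,-0.02],0],
    [[0,0.02,0],0],
    [[0,0.025,0],0],
    [[0,0.025,0],0],
    [[0,0.025,0],0],
    [[0,0,0],0],
  ],
)

```text
clock: 11.92
ee_pos: [0.4479, -0.1092, 0.2295]
orientation: [-0.007, 0.785, -0.62, -0.007]
ft_force: [-0.7, 0.3, 0.2]
gripper_width: 0.0002
```

```bash
python3 - <<'E'
from h import *
P=np.load("P.npy")
print(to_tool(toworld(P,knob(1.47)),.052))
c,i=snap("wrist","w4");print(fish(c,toworld(P,[[-.036,0,.045],knob(1.47)])))
E
```

```text
tcp [ 0.44790647 -0.10915522  0.22954105] tilt [-0.00335414  0.01960551] xang -1.337089541332791 F [-0.68532295  0.25131882  0.20170135] w 0.0001940866399949092
[0.00058522 0.00835566 0.09834841]
[[277.64153614  75.49096125]
 [278.22030246 233.20729775]]
```

View pics/w4.png

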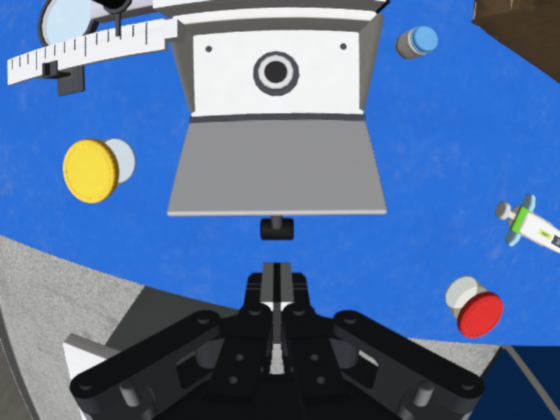

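The button is flush at (276,71) and the knob is at (277,229), as predicted within 4 px.

apply_moves(
  increments=[
    [[0,0.003,0],0],
    [[0,0.003,0],0],
    [[0,0,0],0],
    [[0,0,0.01],0],
    [[0,0,0.015],0],
    [[0,0,0.015],0],
    [[0,0,0.015],0],
    [[0,0,0.01],0],
    [[0,0,0.005],0],
    [[0,0,0],0],
  ],
  fingers=1,
)

```text
clock: 12.8
ee_pos: [0.4512, -0.1113, 0.1591]
orientation: [-0.007, 0.786, -0.618, -0.004]
ft_force: [-2.3, 1.2, 16.9]
gripper_width: 0.0855
```

```bash
python3 - <<'E'
from h import *
P=np.load("P.npy")
print(to_tool(toworld(P,knob(1.47)),.052))
E
```

```text
tcp [ 0.45116091 -0.11125603  0.1590794 ] tilt [0.00263348 0.01506267] xang -1.3329114895562078 F [-2.27707928  1.23556256 16.94208695] w 0.08552272553024762
[-0.00412178  0.01130941  0.02787733]
```

The open fingers touch the panel's free edge, 11 mm too far back. I'll back off, shift and retry.

apply_moves(
  increments=[
    [[0,0,-0.01],0],
    [[0,0,-0.01],0],
    [[-0.002,0.005,0],0],
    [[-0.002,0.005,0],0],
    [[0,0.005,0],0],
    [[0,0,0],0],
    [[0,0,0],0],
    [[0,0,0],0],
    [[0,0,0],0],
    [[0,0,0],0],
  ],
)

```text
clock: 13.63
ee_pos: [0.4362, -0.1108, 0.1776]
orientation: [-0.006, 0.787, -0.617, -0.005]
ft_force: [0.1, -0.2, 0.6]
gripper_width: 0.0851
```

```bash
python3 - <<'E'
from h import *
P=np.load("P.npy")
print(to_tool(toworld(P,knob(1.47)),.052))
c,i=snap("wrist","w5");print(fish(c,toworld(P,[knob(1.47),knob(1.3)])))
E
```

```text
tcp [ 0.43618035 -0.11080527  0.17757317] tilt [0.00037481 0.01591297] xang -1.3309552127912812 F [ 0.05512641 -0.17900277  0.63520429] w 0.08512269203760633
[ 0.00024525 -0.00322597  0.04639513]
[[278.05193486 249.11908437]
 [277.73793681 242.94512073]]
```

View pics/w5.png

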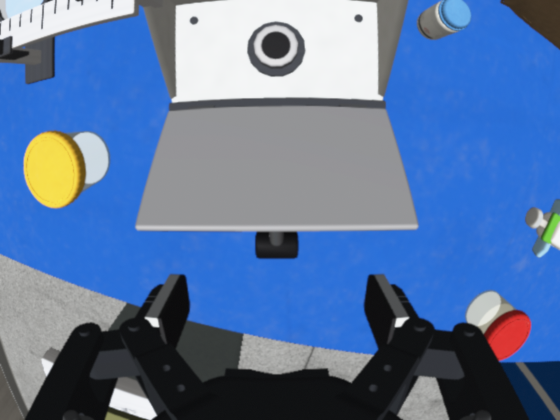

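The knob is at (277,245) and aligned. I'll descend 45 mm while holding position.

apply_moves(
  increments=[
    [[0,0,0.008],0],
    [[0,0,0.008],0],
    [[0,0,0.008],0],
    [[0,0,0.006],0],
    [[0,0,0],0],
    [[0,0,0],0],
    [[0,0,0],0],
    [[0,0,0],0],
    [[0,0,0],0],
    [[0,0,0],0],
  ],
)

```text
clock: 14.52
ee_pos: [0.4364, -0.1103, 0.1433]
orientation: [-0.006, 0.787, -0.617, -0.006]
ft_force: [0.2, 0.4, 0.3]
gripper_width: 0.0857
```

```bash
python3 - <<'E'
from h import *
P=np.load("P.npy")
print(to_tool(toworld(P,knob(1.47)),.052))
E
```

```text
tcp [ 0.43637084 -0.11025113  0.14330965] tilt [-0.00121336  0.01653743] xang -1.330859711316074 F [0.15772012 0.3829976  0.30628848] w 0.08572730620558686
[ 0.00027503 -0.0031407   0.01212251]
```

apply_moves(
  increments=[
    [[0,0,0.006],0],
    [[0,0,0.006],0],
    [[0,0,0],0],
    [[0,0,0],0],
    [[0,0,0],0],
    [[0,0,0],0],
    [[0,0,0],0],
    [[0,0,0],0],
    [[0,0,0],0],
    [[0,0,0],0],
  ],
)

```text
clock: 15.35
ee_pos: [0.4369, -0.1102, 0.1308]
orientation: [-0.006, 0.787, -0.617, -0.005]
ft_force: [0.1, -0.4, -0.7]
gripper_width: 0.0854
```

apply_moves(
  increments=[
    [[0,0,0],0],
    [[0,0,0],0],
    [[0,0,0],0],
    [[0,0,0],0],
    [[0,0,0],0],
    [[0,0,0],0],
    [[0,0,0],0],
    [[0,0,0],0],
    [[0,0,0],0],
    [[0,0,0],0],
  ],
  fingers=0,
  squeeze=40,
)

```text
clock: 16.18
ee_pos: [0.437, -0.1098, 0.1313]
orientation: [-0.007, 0.787, -0.617, -0.004]
ft_force: [0.1, 0.2, -0.1]
gripper_width: 0.0231
```

```bash
python3 - <<'E'
from h import *
P=np.load("P.npy");print(to_tool(toworld(P,knob(1.47)),.054))
s=manip.get_state();q=s["orientation"];R=Ro.from_quat([*q[1:],q[0]]).as_matrix()
A=np.linspace(1.47,0,26);W=np.vstack([toworld(P,knob(a)) for a in A])
print(np.round(np.diff(W,axis=0)@R,4)[:,1:].tolist())
E
```

```text
tcp [ 0.43695054 -0.1098491   0.13126435] tilt [0.00143019 0.01612387] xang -1.330808275352087 F [ 0.1387126   0.20534207 -0.08254847] w 0.02308101502239002
[ 0.00027728 -0.00238659 -0.00192071]
[[-0.0031, -0.0045], [-0.0033, -0.0043], [-0.0036, -0.0041], [-0.0038, -0.0039], [-0.004, -0.0037], [-0.0042, -0.0035], [-0.0044, -0.0032], [-0.0046, -0.0029], [-0.0048, -0.0027], [-0.0049, -0.0024], [-0.0051, -0.0021], [-0.0052, -0.0018], [-0.0053, -0.0015], [-0.0053, -0.0012], [-0.0054, -0.0008], [-0.0054, -0.0005], [-0.0055, -0.0002], [-0.0055, 0.0001], [-0.0054, 0.0004], [-0.0054, 0.0008], [-0.0054, 0.0011], [-0.0053, 0.0014], [-0.0052, 0.0017], [-0.0051, 0.002], [-0.005, 0.0023]]
```

apply_moves(
  increments=[
    [[0,-0.0031,-0.0045],0],
    [[0,-0.0033,-0.0043],0],
    [[0,-0.0036,-0.0041],0],
    [[0,-0.0038,-0.0039],0],
    [[0,-0.004,-0.0037],0],
    [[0,-0.0042,-0.0035],0],
    [[0,-0.0044,-0.0032],0],
    [[0,-0.0046,-0.0029],0],
    [[0,-0.0048,-0.0027],0],
    [[0,-0.0049,-0.0024],0],
  ],
)

```text
clock: 17.02
ee_pos: [0.4731, -0.1008, 0.1668]
orientation: [-0.001, 0.788, -0.616, -0.011]
ft_force: [-4.0, -3.1, -2.1]
gripper_width: 0.0234
```

```bash
python3 - <<'E'
from h import *
P=np.load("P.npy")
for a in(.8,.9,1.):print(to_tool(toworld(P,knob(a)),.054))
E
```

```text
tcp [ 0.47314619 -0.10075329  0.16683759] tilt [-0.01607938  0.01455739] xang -1.3278900981260182 F [-4.03028145 -3.13956062 -2.06109078] w 0.02335909086016674
[ 0.00045746 -0.01354135 -0.00487557]
tcp [ 0.47314619 -0.10075329  0.16683759] tilt [-0.01607938  0.01455739] xang -1.3278900981260182 F [-4.03028145 -3.13956062 -2.06109078] w 0.02335909086016674
[ 0.00052872 -0.00500068 -0.00121225]
tcp [ 0.47314619 -0.10075329  0.16683759] tilt [-0.01607938  0.01455739] xang -1.3278900981260182 F [-4.03028145 -3.13956062 -2.06109078] w 0.02335909086016674
[0.00061474 0.00313153 0.00328527]
```

apply_moves(
  increments=[
    [[0,-0.005,-0.0022],0],
    [[0,-0.0051,-0.0021],0],
    [[0,-0.0052,-0.0018],0],
    [[0,-0.0053,-0.0015],0],
    [[0,-0.0053,-0.0012],0],
    [[0,-0.0054,-0.0008],0],
    [[0,-0.0054,-0.0005],0],
    [[0,-0.0055,-0.0002],0],
    [[0,-0.0055,0.0001],0],
    [[0,-0.0054,0.0004],0],
  ],
)

```text
clock: 17.85
ee_pos: [0.528, -0.0868, 0.1791]
orientation: [0.001, 0.788, -0.616, -0.012]
ft_force: [-2.5, -3.2, -0.5]
gripper_width: 0.0231
```

```bash
python3 - <<'E'
from h import *
P=np.load("P.npy")
for a in(.3,.4,.5):print(to_tool(toworld(P,knob(a)),.054))
E
```

```text
tcp [ 0.52800046 -0.08683886  0.17905524] tilt [-0.02013516  0.01340035] xang -1.3269339065146648 F [-2.52293833 -3.18827883 -0.48993688] w 0.023075772260778404
[ 0.00086877 -0.00309206  0.00317417]
tcp [ 0.52800046 -0.08683886  0.17905524] tilt [-0.02013516  0.01340035] xang -1.3269339065146648 F [-2.52293833 -3.18827883 -0.48993688] w 0.023075772260778404
[0.00084994 0.00616331 0.00233406]
tcp [ 0.52800046 -0.08683886  0.17905524] tilt [-0.02013516  0.01340035] xang -1.3269339065146648 F [-2.52293833 -3.18827883 -0.48993688] w 0.023075772260778404
[0.00084768 0.01545633 0.002422  ]
```

apply_moves(
  increments=[
    [[0,-0.0054,0.001],0],
    [[0,-0.0054,0.0012],0],
    [[0,-0.0053,0.0014],0],
    [[0,-0.0052,0.0017],0],
    [[0,-0.0051,0.002],0],
    [[0,-0.004,0.002],0],
    [[0,-0.003,0.0015],0],
    [[0,-0.003,0.0015],0],
    [[0,-0.003,0.0015],0],
    [[0,-0.003,0.0015],0],
  ],
)

```text
clock: 18.68
ee_pos: [0.565, -0.0773, 0.1687]
orientation: [0.009, 0.788, -0.615, -0.017]
ft_force: [-12.6, -5.4, 17.6]
gripper_width: 0.0229
```

```bash
python3 - <<'E'
from h import *
P=np.load("P.npy")
for a in(0,.1):print(to_tool(toworld(P,knob(a)),.054))
E
```

```text
tcp [ 0.56501977 -0.07734522  0.16874021] tilt [-0.03815789  0.00794042] xang -1.3251446107046334 F [-12.62903148  -5.41146838  17.5569887 ] w 0.022909470527915362
[0.00104637 0.00762185 0.00159341]
tcp [ 0.56501977 -0.07734522  0.16874021] tilt [-0.03815789  0.00794042] xang -1.3251446107046334 F [-12.62903148  -5.41146838  17.5569887 ] w 0.022909470527915362
[ 0.00096758  0.01628042 -0.00178164]
```

The flap is shut: 22 N against the stop. I'll release it and rise.

apply_moves(
  increments=[
    [[0,0,0],0],
    [[0,0,0],0],
    [[0,0,0],0],
    [[0,0,0],0],
    [[0,0,-0.015],0],
    [[0,0,-0.025],0],
    [[0,0,-0.025],0],
    [[0,0,-0.025],0],
    [[0,0,0],0],
    [[0,0,0],0],
  ],
  fingers=1,
)

```text
clock: 19.52
ee_pos: [0.5764, -0.0749, 0.2605]
orientation: [0.001, 0.788, -0.616, -0.014]
ft_force: [-0.2, -0.5, -0.5]
gripper_width: 0.0853
```

```bash
python3 - <<'E'
from h import *
P=np.load("P.npy")
print(to_tool(toworld(P,[.022,.105,.134]),.054))
E
```

```text
tcp [ 0.57635858 -0.07485631  0.26045519] tilt [-0.02379926  0.01551273] xang -1.3270071004635493 F [-0.24239713 -0.46560713 -0.50206883] w 0.08531012350182547
[-0.10254125 -0.03430418  0.07397629]
```

apply_moves(
  increments=[
    [[-0.015,-0.005,0],0],
    [[-0.015,-0.005,0],0],
    [[-0.015,-0.005,0],0],
    [[-0.015,-0.005,0],0],
    [[-0.015,-0.005,0],0],
    [[-0.015,-0.005,0],0],
    [[-0.011,-0.002,0],0],
    [[0,0,0],0],
    [[0,0,0],0],
    [[0,0,0],0],
  ],
)

```text
clock: 20.35
ee_pos: [0.5844, 0.0364, 0.2531]
orientation: [0.001, 0.787, -0.616, -0.017]
ft_force: [-0.4, -0.6, 0.5]
gripper_width: 0.0855
```

```bash
python3 - <<'E'
from h import *
P=np.load("P.npy")
print(to_tool(toworld(P,[.022,.105,.134]),.054))
c,i=snap("wrist","w6");print(fish(c,toworld(P,[[.022,.105,.149],[-.016,.164,.1],knob(0)])))
E
```

```text
tcp [0.58441884 0.03635269 0.25308514] tilt [-0.02786937  0.01835386] xang -1.3283141532980758 F [-0.43796285 -0.61574066  0.50059558] w 0.08546530675103155
[0.00370322 0.000147   0.06506399]
[[283.2168931  250.70365008]
 [208.74010376 264.2319465 ]
 [413.41440507 288.5567821 ]]
```

View pics/w6.png

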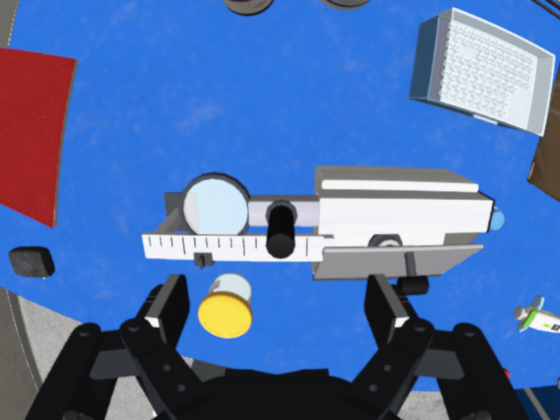

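The handle top is at (281,247), as predicted within 4 px. The flap knob is at its shut position and the clip is at (204,260). I'll descend onto the handle.

apply_moves(
  increments=[
    [[0.002,-0.002,0],0],
    [[0,0,0.01],0],
    [[0,0,0.012],0],
    [[0,0,0.012],0],
    [[0,0,0.012],0],
    [[0,0,0.012],0],
    [[0,0,0.007],0],
    [[0,0,0],0],
    [[0,0,0],0],
    [[0,0,0],0],
  ],
)

```text
clock: 21.23
ee_pos: [0.5861, 0.0289, 0.1826]
orientation: [0.002, 0.785, -0.62, -0.015]
ft_force: [-0.2, 0.7, -0.6]
gripper_width: 0.0857
```

```bash
python3 - <<'E'
from h import *
P=np.load("P.npy")
print(to_tool(toworld(P,[.022,.105,.134]),.054))
E
```

```text
tcp [0.58605838 0.02889905 0.18255815] tilt [-0.02602193  0.01670253] xang -1.3370110275413132 F [-0.21177922  0.66343779 -0.55593835] w 0.08568254087616588
[-0.00573827  0.00165977 -0.0052551 ]
```

apply_moves(
  increments=[
    [[-0.003,0,-0.003],0],
    [[-0.003,0,0],0],
    [[0,0,0],0],
    [[0,0,0],0],
    [[0,0,0],0],
    [[0,0,0],0],
    [[0,0,0],0],
    [[0,0,0],0],
    [[0,0,0],0],
    [[0,0,0],0],
  ],
  fingers=0,
  squeeze=60,
)

```text
clock: 22.07
ee_pos: [0.5862, 0.0361, 0.1893]
orientation: [-0.0, 0.785, -0.619, -0.013]
ft_force: [-1.3, 1.1, 0.1]
gripper_width: 0.0162
```

apply_moves(
  increments=[
    [[0,0,0],0],
    [[0,0,0],0],
    [[0,0,0],0],
    [[0,0,0],0],
    [[-0.003,0,0],0],
    [[-0.004,0,0],0],
    [[-0.005,0,0],0],
    [[-0.005,0,0],0],
    [[-0.005,0,0],0],
    [[0,0,0],0],
  ],
)

```text
clock: 22.9
ee_pos: [0.5814, 0.0552, 0.1893]
orientation: [0.002, 0.785, -0.619, -0.01]
ft_force: [0.6, -2.5, -0.8]
gripper_width: 0.0167
```

```bash
python3 - <<'E'
from h import *
P=np.load("P.npy")
t=to_tool(toworld(P,[.022,.105,.134]),.054);print(t)
E
```

```text
tcp [0.58135642 0.05523353 0.18930747] tilt [-0.01873705  0.00944179] xang -1.3359757606745524 F [ 0.58869415 -2.54442449 -0.78572238] w 0.016747776747129482
[0.02062831 0.00336942 0.0010942 ]
```

apply_moves(
  increments=[
    [[-0.004,0,0],0],
    [[-0.005,0,0],0],
    [[-0.005,0,0],0],
    [[-0.005,0,0],0],
    [[-0.005,0,0],0],
    [[-0.005,0,0],0],
    [[-0.005,0,0],0],
    [[-0.003,0,0],0],
    [[0,0,0],0],
    [[0,0,0],0],
  ],
)

```text
clock: 23.73
ee_pos: [0.5712, 0.0952, 0.1893]
orientation: [0.003, 0.786, -0.619, -0.01]
ft_force: [1.3, -4.6, -2.6]
gripper_width: 0.0166
```

```bash
python3 - <<'E'
from h import *
P=np.load("P.npy")
print(to_tool(toworld(P,[.022,.105,.134]),.054))
c,w=snap("wrist","w7");t=snap("top","t7")[1];s=snap("scene","s7")[1]
f=lambda i,y,x,h,wd,k:cv2.resize(i[y:y+h,x:x+wd],None,fx=k,fy=k,interpolation=cv2.INTER_CUBIC)
W=f(w,190,170,100,200,4)
T=f(t,160,195,45,80,5);S=f(s,190,210,50,80,5)
cv2.imwrite("pics/m7.png",np.vstack([W,np.hstack([T[:200],S[:200]])])[:600])
E
```

```text
tcp [0.5712498  0.09518172 0.18931162] tilt [-0.0196361   0.00761803] xang -1.334314328670086 F [ 1.2983658  -4.58920927 -2.58735073] w 0.01655512360459458
[0.06173793 0.00287387 0.00063211]
```

View pics/m7.png

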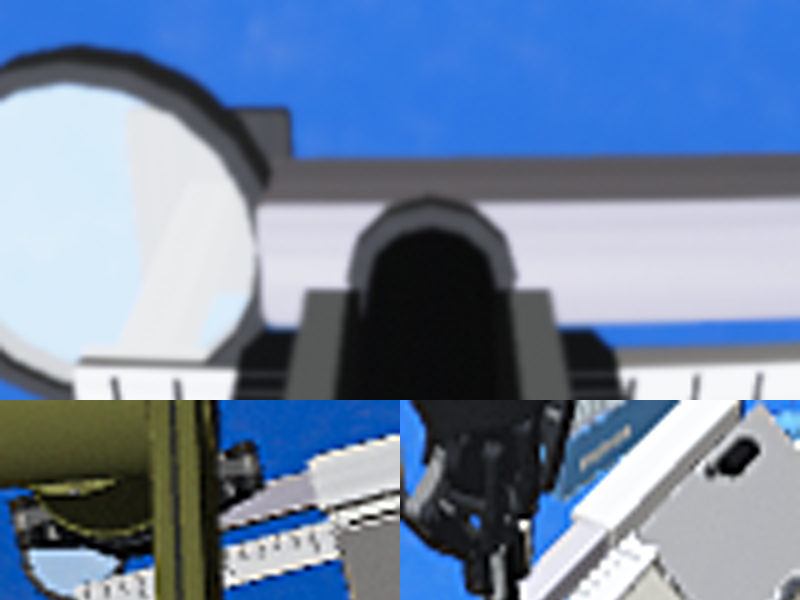

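The wrist crop shows the handle gripped between the pads, with the clip hidden. I'll re-read the clip from the earlier close views, which need only the rigid camera offset.

```bash
python3 - <<'E'
from h import *
P=np.load("P.npy");c=manip.get_calibration("wrist")
print(fish(c,toworld(P,[[-.016,.166,.1],[-.016,.166,.08],[-.003,.166,.093]])))
f=lambda n,y,x,h,wd,k:cv2.resize(cv2.imread(f"pics/{n}.png")[y:y+h,x:x+wd],None,fx=k,fy=k,interpolation=cv2.INTER_CUBIC)
A=f("w3",150,10,70,160,5);B=f("w6",225,130,40,160,5);
cv2.imwrite("pics/m8.png",np.vstack([A,B]))
E
```

```text
[[279.44473264 319.41871388]
 [279.60932909 300.79134699]
 [279.45335306 295.75567026]]
```

View pics/m8.png

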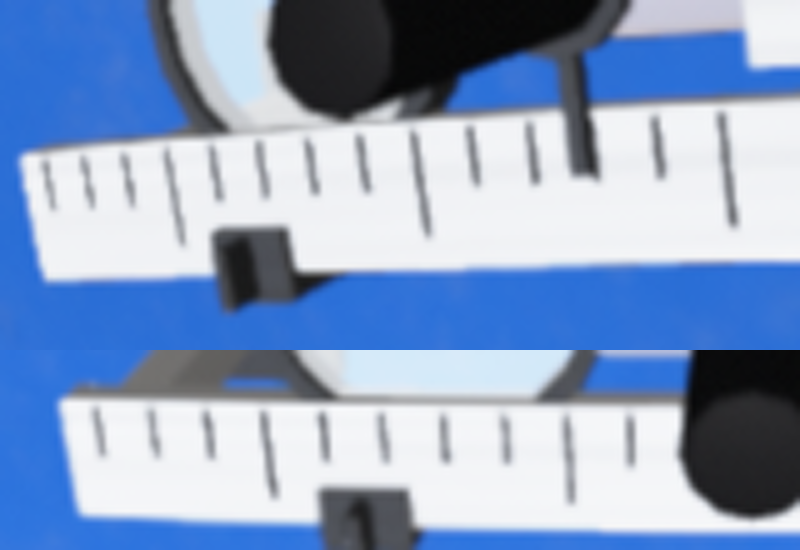

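The tick rows give the clip at about 83.7 mm on the tick scale (from the first visible tick). The handle now stands at about 80.1 mm, so it needs about 3.5 mm more. The top-view estimate of the clip (y = 0.1696) agrees.

apply_moves(
  increments=[
    [[-0.002,0,0],0],
    [[-0.0015,0,0],0],
    [[0,0,0],0],
    [[0,0,0],0],
    [[0,0,0],0],
    [[0,0,0],0],
    [[0,0,0],0],
    [[0,0,0],0],
    [[0,0,0],0],
    [[0,0,0],0],
  ],
)

```text
clock: 24.72
ee_pos: [0.5706, 0.0978, 0.1893]
orientation: [0.003, 0.785, -0.619, -0.01]
ft_force: [0.6, -4.1, -1.6]
gripper_width: 0.0165
```

```bash
python3 - <<'E'
from h import *
P=np.load("P.npy")
print(to_tool(toworld(P,[.022,.105,.134]),.054))
c,w=snap("wrist","w9");s=snap("scene","s9")[1]
W=cv2.resize(w[210:335,185:375],None,fx=4.2,fy=4.2,interpolation=cv2.INTER_CUBIC)
cv2.imwrite("pics/m9.png",W)
E
```

```text
tcp [0.57057256 0.09784266 0.18932688] tilt [-0.01977541  0.00772861] xang -1.3355889605729399 F [ 0.5784854  -4.05979223 -1.6407062 ] w 0.016524909910902875
[0.06449467 0.00275117 0.00060506]
```

View pics/m9.png

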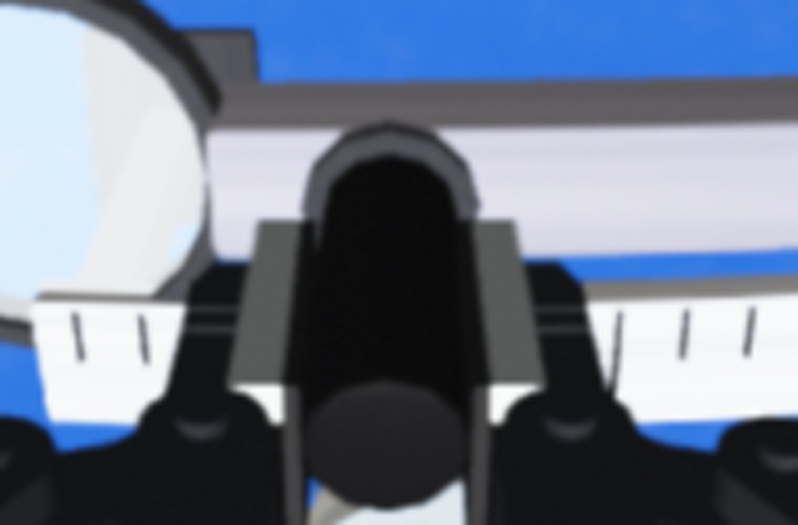

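The collar now reads about 83.0 on the tick scale (column 394, between the 50 tick at 618 and the 120 tick at 143). The clip reads about 83.7, so they agree within about 1 mm. Handing in.

```bash
python3 - <<'E'
from rig import manip
s=manip.get_state();print(s["clock"],s["gripper_width"],abs(s["qd"]).max(),s["ft_force"]);print(manip.sign_off())
E
```

```text
24.8167 0.016352234559058463 0.001537776658507452 [ 1.28026888 -4.87957136 -1.55471849]
the job is handed in; nothing more can be done
None
```

I finished every step and handed the job in at 24.8 s with the gripper still holding the boom. The hand-in reports no verdict.

**What I did**
- **Flap down:** I pulled it by the knob to about 1.47 rad.
- **Lock button:** I pressed it to the bottom. The fingertips ended at 44.5 mm with 21 N, and a picture taken afterwards shows the button flush.
- **Flap shut:** I gripped the knob again and pushed until it stopped, with about 22 N. A later picture had the knob within 2 px of its shut position.
- **Boom:** I gripped the handle and drew the boom out about 64 mm.

**Last checks**
- **Pointer against clip:** the ticks put the handle at about 83.0 mm and the clip at about 83.7 mm. The clip reading from the top view (y ≈ 169.6 mm) agrees.
- **Grip:** the fingers stand 16.4 mm apart on the handle, there is about 4.9 N of spring pull, and the arm is at rest.

**What disagreed or went wrong**
- **Clip position:** one early wrist-camera reading put the clip at 164 mm, and a bias-corrected one at about 167 mm. I trusted the tick readings instead. If the early reading were right, the pointer would be about 5 mm off.
- **Pointer not seen:** at the end the fingers hid the pointer tip and the clip, so that match is worked out from the handle, not seen directly.
- **Contact:** on the way back to the knob, the open fingers touched the flap's edge with about 17 N. I backed off and lined up again.
- **Bystanders:** none looked moved in the pictures, but I did not measure them at the end.

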